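Feel for the clamp release on a test nest

ROBOT

A 7-joint arm with a two-finger parallel gripper is mounted at the origin on the work surface. World frame = base frame: x ahead of the robot, y to its left, z up, the work surface at z = 0. Lengths are in mm, angles in rad, forces in N, time in s.
With the tool pointing down it reaches from about 400 to 900 mm from the base axis. Payload 5.6 kg.
Tool frame: the origin (TCP) lies midway between the tips of the shut fingers; the grasp point (between the pads) lies 19 mm behind it; x points along the fingers, y is the direction in which the jaws open and shut, and the axes are right-handed (so a half turn about x gives the same grasp; the last joint's range is limited). The gripper opens to 92 mm and grips with 3 to 60 N. Pads are 20 mm wide; open, the fingers measure 128 mm over their backs; the gripper's body (75 mm by 189 mm) begins 69 mm behind the grasp point.
Start: joints at [1.144, 0.468, -0.012, 1.603, 0.006, 1.071, -0.056], TCP at [243.35, -602.735, 214.592] pointing down, gripper open.
Joint ranges: [-2.53, 2.53], [-0.31, 2.02], [-1.57, 1.55], [0.28, 2.44], [-1.29, 4.43], [0.15, 1.84], [-2.92, 2.92]. Speed limits (rad/s): [2.57, 2.57, 3.14, 3.14, 3.14, 3.14, 3.14].

INTERFACE

Orientations are given as a rotation vector (axis times angle).
In Python, from cell import robot, grip, kin, viewer gives the robot as it stands. Calls block until the motion is done:
- robot.movep(position, orientation): joint-space move of the TCP to a pose.
- robot.servo_line(position, feed=150, rotation=None): straight line of the TCP; rotation=None keeps the orientation; feed is the mean speed in mm/s.
- robot.goto_joints(angles): joint-space move.
- grip(opening, newtons=None): opening from 0.0 (shut) to 1.0 (fully open); newtons is the grip in N (None keeps the last); returns when the fingers have stopped.
- robot.hold(seconds).
- kin.ik(position, orientation): joint angles nearest the present ones, or None.
- robot.observe(): the state.
- viewer.read_camera(name): name is "side" or "top" or "wrist"; returns the picture (384x512x3 uint8, red, green, blue); there is no depth.
- viewer.camera_info(name): a dict with "camera_matrix" (3x3 intrinsics, pixels), "R" (3x3) and "t" (3): a world point X has camera coordinates R X + t. Camera axes: x right, y down, z forward; pixel columns grow to the right and rows downward; lengths in mm; the calibration is good to about 2 mm. A picture is of the moment at which its call begins: read the wrist's pose just before it. camera_info takes no time and is no camera call; for the wrist camera it gives the pose at the moment of the call.
A pose or a line that the arm cannot do raises robot.IKError and nothing moves.
- robot.job_done(): hands the job in, once; it reports no verdict.
Trained networks look in the newest picture that a camera, given by its name, has taken for a name from the list of things; names that differ only in an ending like _2 or _b are one class to them, and where a whole thing is asked for, a point or a joint stands for the part that bears it (a point fixed in the world has none). Each returns a list of dicts, best first, with "confidence" (0 to 1); they miss things now and then, are a little off and sometimes report something else, mostly with a low value. They report only what shows in the picture. A call takes as long as a camera call.
- viewer.silhouettes(name, camera): "mask" (384x512 bool, what is visible of it).
- viewer.pinpoint(name, camera): "at" ([x, y, z] in mm, in the coordinates of the camera as it stood for that picture, good to about 4 mm: a listed point, or the origin of a listed thing).
The state is a dict: "t": time; "joints": joint angles; "joint_velocities": joint speeds; "joint_torque": joint torques, N m; "tcp_pos": TCP position; "tcp_rot": TCP orientation; "contact_force": force on the tool from outside, world axes, zero at the start; "wrist_torque": the same for the moment, N m; "grip_width": opening from 0.0 (shut) to 1.0 (fully open).
Only numpy, scipy, OpenCV 4.12 (cv2) and the standard library are available. Lean on these libraries where they do the work, as an engineer would, in place of code of your own. Each camera call takes 0.05 s, during which the arm holds its last target.

TASK

Release the test nest's clamp: put closed fingertips down on the black front edge strip at its starting place near the yellow end cover, press it lightly and slide along towards the other end until the hidden notch is felt. Then press the key inside the notch fully down and finish while still holding it down with the fingers. Grasp nothing, and leave the instrument in the nest and everything else on the bench where it is.

Things in the scene. Friction and masses are not known exactly. Their poses are not given: they have to be found in the camera images.
- nest: test nest fixed to the bench: grey plate 230 (its x) by 340 (its y) by 30 mm, origin at the centre of its underside, z up; its -x side roughly faces the robot. Along that side runs a black edge strip, between two end covers (yellow at +y, dark steel at -y; each 32 mm in x, 80 mm in y, tops 64 mm above the bench). Bare plate 20 mm in front of the strip and 50 mm behind it.
- strip_mid (a point): the middle of the strip's top, at x = -95, y = 0, z = 60 mm in the nest's frame; axes as the nest's. The strip runs along y, 18 mm wide in x, exposed from y = -90 to +90 mm. One notch 40 mm long with square ends, open to front, back and top, interrupts it; the notch's middle lies anywhere from y = +15 to -55 mm, black in black, to be found by touch.
- start (a point): the middle of the starting place on top of the strip, 25 mm from the yellow end cover: x = -95, y = +65, z = 60 mm in the nest's frame; axes as the nest's. The strip is whole from here to at least 30 mm towards -y.
- strip (a joint): how far the edge strip is pushed down, m: 0 up, 0.005 at its stop. All of it sinks together, straight down, on springs: starts to give at about 1 N, then about 1.5 N per mm; springs back when the finger leaves it or drops into the notch. It does not give sideways: a finger low in the notch stops against its ends.
- key (a joint): how far the release key is pressed down, m: 0 up, 0.008 fully down. A black key that fills the notch's floor, 37 mm in y, 16 mm in x, its top 10 mm below the strip's top (50 mm above the bench). Sprung: about 1.5 N to start, 6 N fully down. As it goes down the two clamp jaws beside the loaded instrument draw back.
- loaded: half-assembled levelling instrument standing on the nest plate between the two clamp jaws: three black feet, round base 104 mm across, short column; 76 mm tall, 0.6 kg, loose; origin at the centre of its underside
- unit_a: finished levelling instrument standing on the bench: three black feet, round base 104 mm across, metal column, 132 mm tall, loose; origin at the centre of its underside
- unit_b: a second finished levelling instrument, the same as unit_a, loose; origin at the centre of its underside
- driver: screwdriver with a blue handle lying on the bench in front of the nest, along its front, loose; origin under its middle
- tray: small open blue tray, 120 x 90 x 35 mm, loose; origin at the centre of its underside
- jar: closed jar with a white cap, 52 mm across, 70 mm tall, loose; origin at the centre of its underside
- spool: orange plastic disc, 48 mm across, 30 mm tall, loose; origin at the centre of its underside

How it is judged:
By the outcome, as a careful person would: the job done as asked, in the order asked, and still so for the second after the job is handed in, while the arm keeps its last pose, push and grip.
It also fails if it takes over 51 s, if anything falls off the work surface, if the arm or the gripper's body presses on something with over 40 N, if the wrist force passes 120 N, or if a joint passes its speed limit or range.

## Working session

There is one attempt and no reset: what is moved stays moved. The work goes in short steps, each a Python script; the robot and the scene stay as the last script left them, time stands still between calls to the robot, and variables do not carry over. Pictures are saved under pics/ and viewed, and the job is handed in when it is done.

```bash
ls; mkdir -p pics; python3 - <<'E'
from cell import robot, grip, kin, viewer
import cv2, numpy as np
s=robot.observe(); print(s)
for c in ["side","top","wrist"]:
    im=viewer.read_camera(c); cv2.imwrite(f"pics/{c}0.png",im[:,:,::-1])
    i=viewer.camera_info(c); R=np.array(i["R"]);t=np.array(i["t"])
    print(c,(-R.T@t).round(0), R[2].round(2))
    for n in ["nest","start","strip_mid"]:
        for d in viewer.pinpoint(n,c)[:2]:
            print(n,round(d["confidence"],2),(R.T@(np.array(d["at"])-t)).round(1))
print(robot.observe()["t"])
E
```

```text
pics
{'t': 0.0, 'joints': array([ 1.14398815,  0.46836274, -0.01160693,  1.60361836,  0.0060219 ,
        1.07136902, -0.05629518]), 'joint_velocities': array([ 9.90039442e-04,  4.36709272e-04,  5.64976210e-04,  1.11654620e-03,
       -1.67271374e-03,  4.85674945e-04,  9.19227160e-05]), 'joint_torque': array([ 5.00271326e-04, -5.20586371e+01, -1.24395877e-02, -2.43751699e+01,
       -5.66924654e-02,  1.73289859e-02,  1.52357638e-04]), 'tcp_pos': array([ 243.11267292, -602.20636659,  213.65188909]), 'tcp_rot': array([ 2.0114561 ,  0.39256224, -2.0124065 ]), 'contact_force': array([-0.2210078 , -0.11015095, -0.48800534]), 'wrist_torque': array([ 0.03742337,  0.00839446, -0.03474178]), 'grip_width': 1.0017572601047806}
side [476. 825. 671.] [ 0.02 -0.81 -0.58]
nest 0.85 [613.4  42.6  -1.1]
start 0.81 [511.4 115.   60.1]
strip_mid 0.64 [516.6  46.2  56.3]
top [ 273.   10. 1192.] [ 0.2  -0.02 -0.98]
nest 0.82 [614.7  47.7  -3.9]
start 0.82 [513.3 108.7  55.7]
strip_mid 0.57 [521.2  46.2  60.7]
strip_mid 0.39 [ 395.2 -397.7   -2.5]
wrist [ 304. -578.  386.] [-0.22 -0.09 -0.97]
0.6
```

View pics/side0.png

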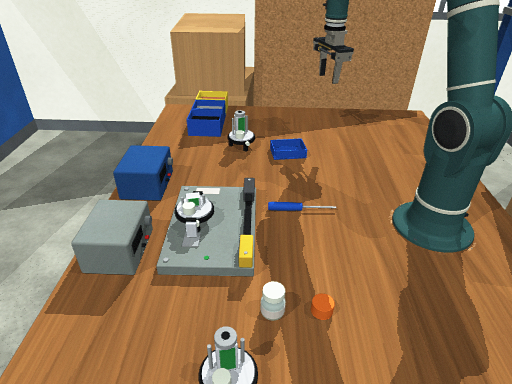

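View pics/top0.png

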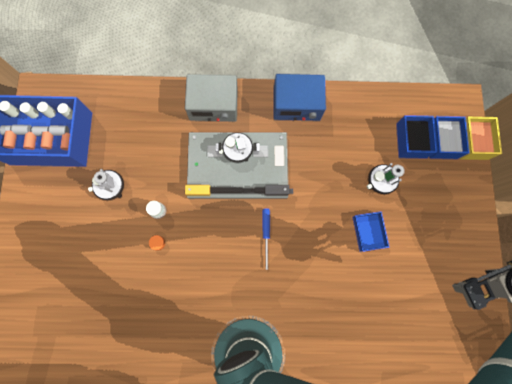

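The side view shows the nest plate around (160–255, 185–275), the yellow cover at (246, 250) and the strip running up to (249, 190). In the top view the yellow cover is at (197, 189) and the dark cover at (278, 190), so the nest yaw is near 0. Next I close the gripper and move over the start, then refine with the wrist camera.

```bash
cat > h.py <<'E'
from cell import robot, grip, kin, viewer
import cv2, numpy as np
from scipy.spatial.transform import Rotation as Ro
def ori(yaw,sign=1):
    # tool x down, tool y along nest x (sign), z = x cross y
    c,s=np.cos(yaw),np.sin(yaw)
    x=np.array([0,0,-1.]);y=sign*np.array([c,s,0]);z=np.cross(x,y)
    return Ro.from_matrix(np.c_[x,y,z]).as_rotvec()
def best(p,yaw):
    o=[]
    for sg in (1,-1):
        q=kin.ik(p,ori(yaw,sg)); 
        if q is not None:o.append((np.abs(np.array(q)-robot.observe()["joints"]).max(),sg,np.round(q,2)))
    return sorted(o,key=lambda a:a[0])
E
python3 - <<'E'
from h import *
print(Ro.from_rotvec(robot.observe()["tcp_rot"]).as_matrix().round(2))
p=[480,90,280]
b=best(p,0);print(b)
grip(0.0,20)
robot.movep(p,ori(0,b[0][1]))
s=robot.observe();print(s["t"],s["tcp_pos"],s["joints"].round(2),s["grip_width"])
im=viewer.read_camera("wrist"); cv2.imwrite("pics/w1.png",im[:,:,::-1])
i=viewer.camera_info("wrist"); R=np.array(i["R"]);t=np.array(i["t"]); print((-R.T@t).round(0))
np.savez("w1.npz",K=i["camera_matrix"],R=R,t=t)
for n in ["nest","start","strip_mid"]:
    for d in viewer.pinpoint(n,"wrist")[:2]: print(n,round(d["confidence"],2),(R.T@(np.array(d["at"])-t)).round(1))
print(robot.observe()["t"])
E
```

```text
[[-0.    0.37 -0.93]
 [-0.   -0.93 -0.37]
 [-1.    0.    0.  ]]
[(np.float64(0.8365239315122632), 1, array([ 0.49,  0.23, -0.85,  1.87,  0.19,  1.13, -0.42])), (np.float64(2.562960086882235), -1, array([ 0.79,  0.41, -1.29,  1.86,  0.42,  1.2 ,  2.51]))]
4.55 [480.31048717  88.95378645 279.81344946] [ 0.49  0.23 -0.85  1.87  0.19  1.13 -0.42] 0.005793862927467832
[480. 155. 451.]
nest 0.59 [6.077e+02 4.830e+01 2.000e-01]
start 0.77 [515.3 108.8  62.5]
strip_mid 0.63 [516.7  43.8  62.6]
4.75
```

View pics/w1.png

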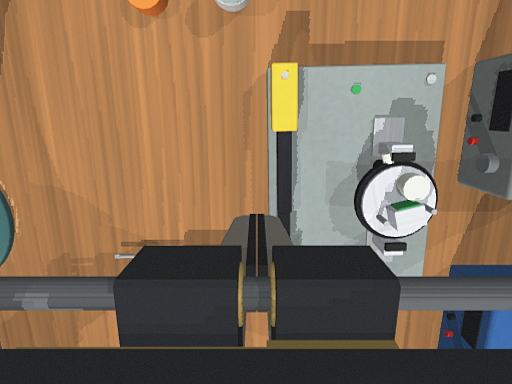

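The wrist view shows the yellow cover (272–298, 63–131), the strip below it (278–292, 131–215), and the plate's top edge running from (268, 66) to (445, 64). Next, sub-pixel geometry.

```bash
python3 - <<'E'
import cv2,numpy as np
d=np.load("w1.npz");K,R,t=d["K"],d["R"],d["t"]
im=cv2.imread("pics/w1.png")
def bp(uv,z):
    r=R.T@np.linalg.inv(K)@np.array([uv[0],uv[1],1]); c=-R.T@t
    return c+r*(z-c[2])/r[2]
hsv=cv2.cvtColor(im,cv2.COLOR_BGR2HSV)
m=cv2.inRange(hsv,(22,150,120),(35,255,255))
m[:,:260]=0;m[:,310:]=0
ys,xs=np.nonzero(m);print(xs.min(),xs.max(),ys.min(),ys.max(), hsv[100,268:302,2], hsv[58:70,290,2],hsv[126:136,290])
# strip edges, per-row
g=cv2.cvtColor(im,cv2.COLOR_BGR2GRAY)
for r in range(75,210,15): print(r,g[r,264:302])
for uv,z in [((271.5,62.5),64),((298.5,62.5),64),((271.5,131),64),((298.5,131),64)]: print(uv,bp(uv,z).round(1))
cv2.imwrite("pics/w1z.png",cv2.resize(im[50:230,255:455],None,fx=3.2,fy=3.2,interpolation=cv2.INTER_NEAREST))
E
```

```text
270 297 62 131 [161 162 135 145 241 243 245 244 243 243 243 243 243 243 243 243 243 243
 242 242 242 243 242 242 243 243 243 244 243 226 102 127 125 126] [145 142 144 137 170 236 245 244 243 242 243 243] [[ 26 172 243]
 [ 26 173 243]
 [ 26 173 244]
 [ 26 174 249]
 [ 23 184 239]
 [ 21 126  85]
 [113  96  48]
 [116  40  51]
 [120  15  51]
 [113  21  48]]
75 [142 141 107 109 157 161 127 122 203 210 212 213 212 214 214 214 212 192
 220 220 218 217 218 218 217 204 212 213 212 212 211 212 210 186  94 124
 123 125]
90 [141 142 117  98 155 160 126 115 203 208 215 213 212 213 212 213 213 214
 214 213 214 214 214 215 214 212 214 213 212 212 213 214 206 182 103 126
 124 125]
105 [140 141 139  85 158 159 136 111 198 210 218 214 215 214 212 213 213 213
 213 214 213 213 214 212 213 213 214 214 214 214 215 216 208 184 100 126
 128 169]
120 [137 142 137  93 152 157 161 114 185 211 217 216 216 215 214 214 215 215
 215 214 215 214 214 215 215 214 215 213 212 213 213 216 198 169 159 163
 163 163]
135 [142 141 134 109 135 156 163 162 160 159 162 164  94  16  45  57  52  52
  53  51  52  51  47  54  53  48  45  60 134 125 121 126 128 157 168 164
 163 162]
150 [140 138 133  97 113 157 163 161 160 160 163 165  92  14  44  51  54  49
  50  53  50  53  48  50  50  50  41  58 134 126 125 123 129 170 166 164
 177 173]
165 [137 132 134 114  99 154 160 157 158 160 164 164 113  27  43  51  52  50
  47  48  50  52  48  48  48  49  42  53 136 126 125 123 128 169 165 160
 162 175]
180 [134 130 134 134  89 158 159 160 157 160 161 165 111  31  40  47  51  50
  47  48  48  51  51  47  48  47  47  69 133 126 124 124 146 169 166 164
 162 175]
195 [131 128 133 131  95 154 156 160 160 160 164 163 127  44  38  51  51  48
  44  51  47  48  47  47  47  43  43  67 134 146 167 165 164 164 164 165
 163 177]
(271.5, 62.5) [497.9 213.7  64. ]
(298.5, 62.5) [529.6 213.6  64. ]
(271.5, 131) [498.6 134.7  64. ]
(298.5, 131) [531.9 134.6  64. ]
```

View pics/w1z.png

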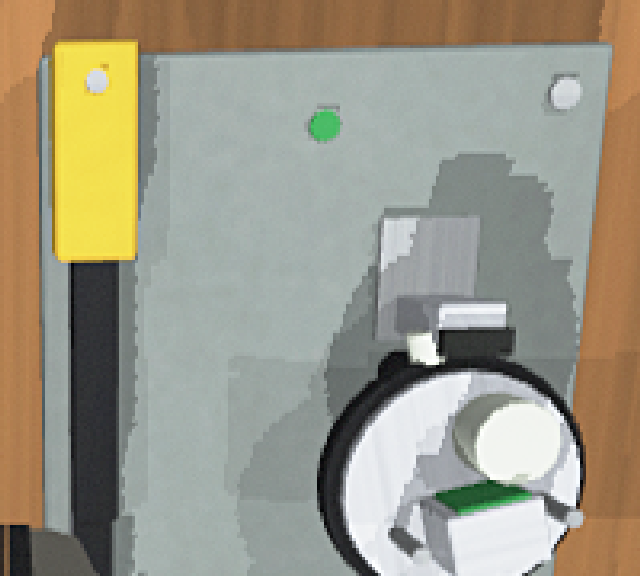

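```bash
python3 - <<'E'
import cv2,numpy as np
from scipy.optimize import least_squares
d=np.load("w1.npz");K,R,t=d["K"],d["R"],d["t"]
def bp(uv,z):
    r=R.T@np.linalg.inv(K)@np.array([uv[0],uv[1],1]); c=-R.T@t
    return c+r*(z-c[2])/r[2]
im=cv2.imread("pics/w1.png"); g=cv2.GaussianBlur(cv2.cvtColor(im,cv2.COLOR_BGR2GRAY),(3,3),0).astype(float)
def edge(v):  # subpixel strongest gradient
    k=np.argmax(np.abs(np.diff(v)));dd=np.abs(np.diff(v));sl=slice(max(k-1,0),k+2)
    return (np.arange(len(v)-1)[sl]*dd[sl]).sum()/dd[sl].sum()+.5
L=[] # uv, axis, nestcoord, z
for r in range(137,205,3):
    L.append(((273+edge(g[r,273:280]),r),0,-104,60)); L.append(((288+edge(g[r,288:294]),r),0,-86,60))
for r in range(68,128,3):
    L.append(((269+edge(g[r,269:275]),r),0,-111,64)); L.append(((294+edge(g[r,294:301]),r),0,-79,64))
for c in range(275,296,2):
    L.append(((c,58+edge(g[58:68,c])),1,170,64)); L.append(((c,127+edge(g[127:136,c])),1,90,64))
for c in range(340,440,5): L.append(((c,58+edge(g[58:72,c])),1,170,30))
P=[bp(a[0],a[3]) for a in L]
def f(p):
    x,y,th=p[:3];c,s=np.cos(th),np.sin(th);o=[]
    for a,X in zip(L,P):
        dx,dy=X[0]-x,X[1]-y; q=(c*dx+s*dy,-s*dx+c*dy); o.append(q[a[1]]-a[2])
    return np.array(o)
s=least_squares(f,[610,45,0],loss="soft_l1");print(s.x,np.degrees(s.x[2]))
r=f(s.x)
for k in sorted({(a[1],a[2],a[3]) for a in L}): print(k,np.median([v for v,a in zip(r,L) if (a[1],a[2],a[3])==k]).round(2))
x,y,th=s.x
for yy in (65,0,-55): print(yy,x+np.cos(th)*-95-np.sin(th)*yy, y+np.sin(th)*-95+np.cos(th)*yy)
E
```

```text
[6.10609519e+02 4.55497498e+01 1.42517099e-02] 0.8165628253790121
(0, -111, 64) 0.88
(0, -104, 60) -0.73
(0, -86, 60) 0.7
(0, -79, 64) -0.83
(1, 90, 64) 0.87
(1, 170, 30) -0.13
(1, 170, 64) -0.51
65 514.6928372950644 109.18928222125962
0 515.6191670767201 44.195883224625995
-55 516.402984584275 -10.79853131098708
```

```bash
cat >> h.py <<'E'
X0,Y0,TH=610.61,45.55,0.01425
def w(y,z,x=-95):
    c,s=np.cos(TH),np.sin(TH); return [X0+c*x-s*y,Y0+s*x+c*y,z]
def yn(p):
    return -np.sin(TH)*(p[0]-X0)+np.cos(TH)*(p[1]-Y0)
O=ori(TH,1)
E
python3 - <<'E'
from h import *
robot.movep(w(65,95),O)
robot.hold(0.3)
F=[]
for k in range(4): F.append(robot.observe()["contact_force"]); robot.hold(0.03)
b=np.mean(F,0);np.save("bias.npy",b);print(b.round(2),np.std(F,0).round(2),robot.observe()["tcp_pos"].round(2),robot.observe()["t"])
robot.servo_line(w(65,65),feed=60)
z=65
while z>54:
    z-=0.7; robot.servo_line(w(65,z),feed=25)
    s=robot.observe(); f=s["contact_force"]-b
    print(round(z,1),s["tcp_pos"].round(2),f.round(2),round(s["t"],2))
    if f[2]>3: break
cv2.imwrite("pics/side2.png",cv2.resize(viewer.read_camera("side")[150:310,120:320,::-1],None,fx=3,fy=3))
E
```

```text
[ 0.05  0.1  -0.26] [0.48 0.4  0.31] [515.06 108.92  95.64] 5.9667
64.3 [514.87 109.21  64.54] [ 0.1  -0.13  0.14] 6.87
63.6 [514.7  109.15  63.65] [-0.61  0.12 -0.07] 7.12
62.9 [514.68 109.16  62.86] [-0.43 -0.02  1.05] 7.37
62.2 [514.61 109.2   62.12] [-0.49  0.37  1.01] 7.62
61.5 [514.66 109.2   61.46] [ 0.75 -0.07 -0.05] 7.87
60.8 [514.68 109.2   60.76] [0.31 0.18 0.38] 8.12
60.1 [514.78 109.24  60.23] [ 0.17 -0.36  2.12] 8.37
59.4 [514.81 109.26  59.52] [-0.46 -0.61  2.45] 8.62
58.7 [514.79 109.24  58.81] [ 0.41 -0.68  3.8 ] 8.87
```

View pics/side2.png

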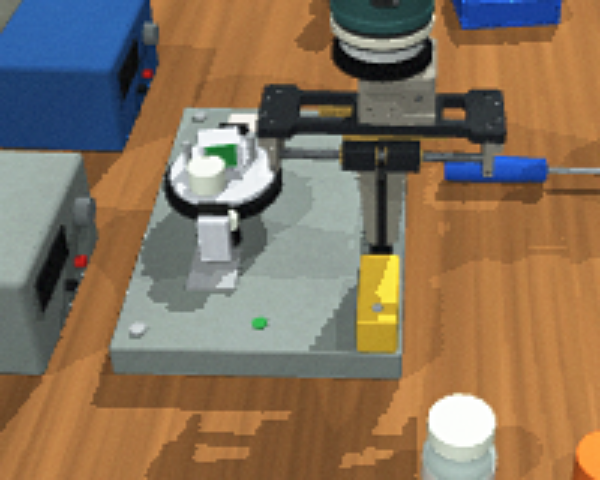

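The tips sit on the strip next to the yellow cover, with the strip about 2 mm down at 3.8 N. Sliding now.

```bash
python3 - <<'E'
from h import *
b=np.load("bias.npy"); y=65; z=58.4; low=0
while y>-64:
    y-=2.5; robot.servo_line(w(y,z),feed=20)
    s=robot.observe(); f=s["contact_force"]-b
    print(round(y,1),round(yn(s["tcp_pos"]),2),round(s["tcp_pos"][2],2),f.round(2),round(s["t"],2))
    if f[2]<1.3: low+=1
    else: low=0
    if low>=2 or abs(f[1])>7: break
E
```

```text
62.5 63.1 58.61 [-0.25  2.69  3.79] 9.19
60.0 60.05 58.5 [0.26 2.14 4.9 ] 9.47
57.5 57.24 58.41 [0.03 2.46 4.09] 9.74
55.0 54.66 58.36 [0.21 1.33 4.38] 10.02
52.5 52.18 58.36 [0.19 1.9  3.44] 10.29
50.0 49.69 58.37 [-0.45  2.43  4.57] 10.57
47.5 47.18 58.38 [-0.3   0.93  4.62] 10.84
45.0 44.67 58.36 [-0.15  2.39  4.1 ] 11.12
42.5 42.18 58.37 [0.11 1.8  4.23] 11.39
40.0 39.68 58.39 [-0.3   1.92  4.74] 11.67
37.5 37.18 58.38 [0.86 1.18 4.62] 11.94
35.0 34.67 58.37 [0.29 0.89 4.64] 12.22
32.5 32.15 58.36 [0.07 2.96 4.06] 12.49
30.0 29.68 58.36 [-0.03  2.04  4.08] 12.77
27.5 27.19 58.38 [-0.32  0.83  4.33] 13.04
25.0 24.7 58.38 [0.74 1.95 4.74] 13.32
22.5 22.21 58.38 [0.3  1.5  4.14] 13.59
20.0 19.68 58.41 [0.08 2.36 4.58] 13.87
17.5 17.16 58.38 [0.19 2.54 4.92] 14.14
15.0 14.69 58.37 [0.21 1.82 4.45] 14.42
12.5 12.18 58.39 [-0.13  1.61  4.98] 14.69
10.0 9.7 58.38 [0.16 2.17 5.  ] 14.97
7.5 7.21 58.38 [-0.62  1.59  4.66] 15.24
5.0 4.67 58.4 [-0.82  2.09  4.26] 15.52
2.5 2.17 58.36 [-1.38  1.84  4.69] 15.79
0.0 -0.31 58.38 [-0.17  2.26  4.01] 16.07
-2.5 -2.83 58.37 [-1.14  1.81  4.84] 16.34
-5.0 -5.3 58.38 [-0.7   1.78  4.16] 16.62
-7.5 -7.8 58.36 [-0.22  2.44  5.43] 16.89
-10.0 -10.32 58.37 [-0.32  2.06  4.71] 17.17
-12.5 -12.79 58.37 [0.44 2.34 4.57] 17.44
-15.0 -15.31 58.37 [0.09 2.33 4.82] 17.72
-17.5 -17.82 58.39 [0.5  1.92 4.86] 17.99
-20.0 -20.31 58.38 [0.03 2.5  3.73] 18.27
-22.5 -22.81 58.38 [-0.74  2.25  4.01] 18.54
-25.0 -26.33 57.79 [-0.54  0.15 -0.77] 18.82
-27.5 -28.05 58.14 [0.35 0.27 0.51] 19.09
```

Force dropped to about 0 at y ≈ −24, so the fingers are in the notch. The near end is at about −14 and the middle at about −34. Moving to the middle, then pressing the key.

```bash
python3 - <<'E'
from h import *
b=np.load("bias.npy"); Y=-33.5
robot.servo_line(w(Y,57),feed=20)
def rep(z):
    s=robot.observe(); f=s["contact_force"]-b
    print(round(z,1),round(yn(s["tcp_pos"]),2),round(s["tcp_pos"][2],2),f.round(2),round(s["t"],2)); return f
rep(57)
z=53;robot.servo_line(w(Y,z),feed=20);rep(z)
while z>38:
    z-=1; robot.servo_line(w(Y,z),feed=15); f=rep(z)
    if f[2]>14 or abs(f[1])>12: break
robot.hold(0.3);rep(z)
for c in ["side","wrist"]: cv2.imwrite(f"pics/{c}3.png",viewer.read_camera(c)[:,:,::-1])
for n in ("key",):
    pass
im=cv2.imread("pics/side3.png"); cv2.imwrite("pics/side3z.png",cv2.resize(im[150:310,120:320],None,fx=3,fy=3))
E
```

```text
57 -33.62 56.97 [-0.44 -0.25  0.23] 19.55
53 -33.41 52.83 [-0.55  0.28 -0.07] 19.9
52 -33.45 51.96 [-0.44 -0.54  0.32] 20.15
51 -33.5 50.97 [ 0.39  0.64 -0.04] 20.4
50 -33.49 50.09 [0.05 0.65 1.32] 20.65
49 -33.44 49.1 [0.41 0.58 2.83] 20.9
48 -33.48 48.08 [0.59 0.2  3.43] 21.15
47 -33.49 47.05 [-0.41  1.11  3.62] 21.4
46 -33.46 46.03 [ 0.39 -0.21  4.86] 21.65
45 -33.48 45.03 [ 0.06 -0.29  5.3 ] 21.9
44 -33.49 44.05 [ 0.21 -0.03  5.  ] 22.15
43 -33.51 43.12 [ 0.71 -0.41  6.01] 22.4
42 -33.47 42.41 [-0.8  -0.48  7.66] 22.65
41 -33.44 42.25 [-4.2  -0.4  17.26] 22.9
41 -33.42 42.25 [-3.61 -0.29 17.12] 23.2
```

View pics/side3z.png

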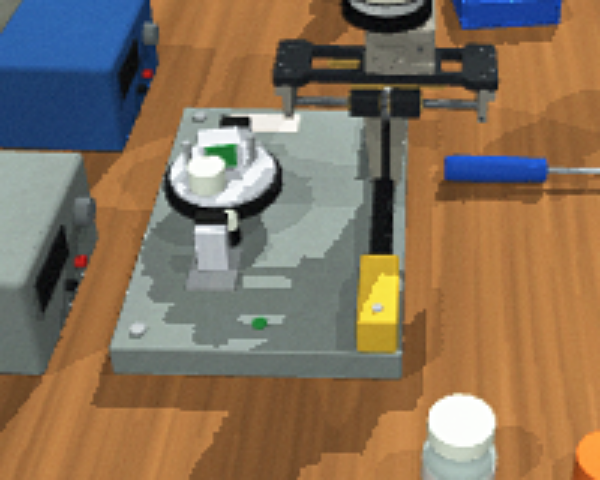

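View pics/wrist3.png

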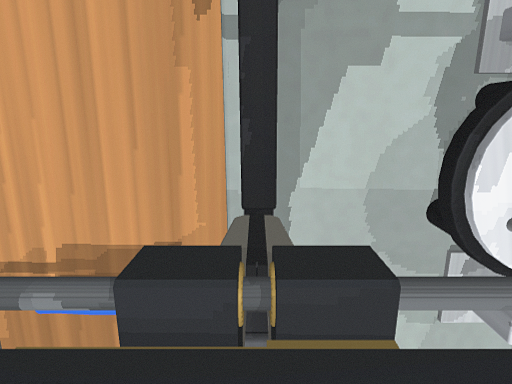

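The side view shows the fingers in the strip at about (385, 150). The instrument is at (222, 175), unmoved, and the driver is unmoved. The key hit a hard stop at z = 42.25, 8 mm below first contact, with a steady 17 N. Handing in while holding.

```bash
python3 - <<'E'
from h import *
robot.job_done()
s=robot.observe();print(s["tcp_pos"].round(2),s["contact_force"].round(1),s["t"])
E
```

```text
the job is handed in; nothing more can be done
the job is handed in; nothing more can be done
```

I found the notch by touch, pressed the key fully down and handed the job in at about 23 s with the closed fingers still holding it.

- **Slide:** I put the closed fingertips on the start next to the yellow cover and pressed the strip about 2 mm down, at 4–5 N. I slid towards −y until the vertical force fell to about 0 at nest y ≈ −24 mm, which puts the notch's middle at about −34 mm. I did not touch the notch's far end, so that middle assumes the fingers are 20 mm wide along the strip.
- **Key press:** At y = −33.5 mm the key was first felt at z ≈ 50 mm. It gave way with rising spring force and hit a hard stop at z = 42.25 mm, an 8 mm stroke, where I held it with a steady 17 N. The side force along the strip was about 0, so the fingers were clear of the notch ends.
- **Last checks:** The last side picture showed the instrument, driver and jar where they were. I did not measure the jaws drawing back; in the picture that was not clear either way. The force and position reading I tried after hand-in returned nothing, so the last force reading is from 23.2 s, just before it.

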